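# Load the flanged needle barrel into the slotted holding shoe

## Task

Take the brass voicing-needle barrel that has the flange and slide it sideways into the slot of the holding shoe, flange under the slotted plate, until you feel it come up against the end; then press it down so it sits fully home on its seat, and let go of it standing upright. Feel your way and be gentle: never push the barrel against the fixture with more than 30 N, and leave the other things on the bench where they are.

Things in the scene. Friction and masses are not known exactly. Their poses are not given: they have to be found in the camera images.
- barrel_center (a point): Centre (half-way up, 39 mm above its underside) of the flanged barrel: brass, 78 mm tall, upright on its flange. Flange: disc 40 mm across, 5 mm thick, at the bottom. Barrel above it: plain cylinder 24 mm across up to the top (take it by the upper half, from above). 110 to 220 g. z axis points up along the barrel.
- stand: Holding fixture's base, a fixed cast-iron plate 250 x 84 x 6 mm. Origin on the bench, on the slot's centre line; x points the way the barrel slides in, z up. On it a rigid steel shoe is clamped at an UNKNOWN setting s, 0 to 40 mm further along +x, which no reading reports: look or feel for it. Below, x and y are in this frame, heights above the bench. Wing screw at the far end, 32 mm high.
- load_point (a point): Point on the shoe's open floor before the slot, x = -60 mm, y = 0, height 12 mm: the flange can be set down here, slowly, at any s. The flat floor, 68 mm wide, begins at x = -126 mm + s and runs level into the slot. A flared lead-in, 20 mm high, narrows from 58 mm wide at x = -38 mm + s to 44 mm at x = -20 mm + s; from there side walls 44 mm apart guide the flange.
- mouth_s0 (a point): Where the mouth of the slotted plate would be if s were 0 (x = -4 mm, height 25 mm, the plate's top); the true mouth is s further along +x. Slot 29 mm wide; plate 5 mm thick, underside at 20 mm, so 8 mm clear over the floor for the 5 mm flange. Fixed to the base, does not move with the shoe.
- end_s0 (a point): Where the barrel's axis would meet the floor, flange against the rigid end wall, if s were 0 (x = 26 mm, height 12 mm); truly s further along +x. There the floor is a stiff seat pad, 0.3 mm lower, that takes about 5 N to push down 4.5 mm and stays down; a step then holds the flange in. Flange clears the step if the axis is 0 to 2.5 mm short of the wall. Point fixed to the base.
- pad (a joint): How far the seat pad is pressed down (m): 0 up, 0.0045 fully down.
- plain_center (a point): Centre (39 mm above its underside) of a loose brass barrel of the same height and width, 24 x 78 mm, but WITHOUT a flange. Not to be used.
- mug: Green enamel mug, 76 mm wide, 80 mm tall, origin at the centre of its underside. Bystander.
- weight0: Grey lead key weight, disc 22 mm across, 16 mm tall, origin under its centre. Bystander.
- weight1: A second such lead key weight. Bystander.
- mallet: Boxwood mallet lying down, 230 mm long along its x, head at +x 85 mm wide and 44 mm tall, origin on the bench under the handle. Bystander.
- calipers: Nickel calipers lying flat, 170 mm long along x, 7 mm thick, origin under the beam's middle. Bystander.

How it is judged:
By the outcome, as a careful person would: the job done as asked, in the order asked, and still so for the second after the job is handed in, with the robot touching nothing.
It also fails if it takes over 58 s, if anything falls off the work surface, if the arm or the gripper's body presses on something with over 40 N, if the wrist force passes 120 N, or if a joint passes its speed limit or range.

## Robot

A 6-joint arm with a two-finger parallel gripper is mounted at the origin on the work surface. World frame = base frame: x ahead of the robot, y to its left, z up, the work surface at z = 0. Lengths are in m, angles in rad, forces in N, time in s.
With the tool pointing down it reaches from about 0.35 to 0.775 m from the base axis. Payload 7.3 kg.
Tool frame: the origin (TCP) lies between the finger pads; the fingertips stand 14 mm ahead of it and the grasp point (between the pads) lies 5 mm behind it; z points along the fingers, y is the direction in which the jaws open and shut (so a half turn about z gives the same grasp; the last joint's range is limited). The gripper opens to 92 mm and grips with 3 to 60 N. Pads are 19 mm wide; open, the fingers measure 130 mm over their backs; the gripper's body (75 mm by 190 mm) begins 47 mm behind the grasp point.
Start: joints at [1.013, 0.342, 1.524, -0, 1.275, -0.146], TCP at [0.21, 0.481, 0.204] pointing down, gripper open.
Joint ranges: [-2.53, 2.53], [-0.77, 2.02], [0.04, 2.7], [-1, 4.14], [0.28, 2.66], [-3.11, 3.11]. Speed limits (rad/s): [2.57, 2.57, 3.14, 3.14, 3.14, 3.14].

## Interface

Orientations are given as [roll, pitch, yaw] about the fixed x, y, z axes, in that order (R = Rz(yaw) Ry(pitch) Rx(roll)).
In Python, from cell import robot gives the robot as it stands.
- The arm moves only by the shell command python3 -m creep 'ROWS' [FORCE]. ROWS is JSON, a list that holds one entry, the list of rows, each a list of 7 numbers: the shift along the tool's x, y, z in cm, then the turn, a rotation vector about the tool's x, y, z in degrees, then the gripper command: -1 is shut, 1 is fully open, values between are in proportion. In form: [[[tx, ty, tz, wx, wy, wz, gripper], ...]]. A call has 1 to 8 rows; each row is the pose to reach, as a shift and turn from the pose measured when the call began, along the tool's axes at that moment; what a row does not reach only later rows make up. A row lasts 1/10 s, in which the tool goes at most 50 mm and 8.59 degrees, less where a joint would pass 70% of its speed; a pose out of reach is approached as far as the arm can. A call with a gripper value outside its range is refused whole. The fingers move at their own pace and stop on an object; FORCE is the grip in N (left out, the last holds). Time passes only in rows, so rows that repeat a pose let the fingers close. It gives the time, the measured TCP pose, the force and the opening at its end, in the units of the state.
- robot.observe(): the state, without advancing time (a new reading comes with each control period).
- robot.read_camera(name): name is "scene" or "top" or "wrist"; returns the picture (400x640x3 uint8, red, green, blue); there is no depth.
- robot.camera_params(name): a dict with "camera_matrix" (3x3 intrinsics, pixels), "R" (3x3) and "t" (3): a world point X has camera coordinates R X + t. Camera axes: x right, y down, z forward; pixel columns grow to the right and rows downward; lengths in m; the calibration is good to about 2 mm. A picture is of the moment at which its call begins: read the wrist's pose just before it. camera_params takes no time and is no camera call; for the wrist camera it gives the pose at the moment of the call.
- robot.hand_in(): hands the job in, once; it reports no verdict.
Trained networks look in the newest picture that a camera, given by its name, has taken for a name from the list of things; names that differ only in an ending like _2 or _b are one class to them, and where a whole thing is asked for, a point or a joint stands for the part that bears it (a point fixed in the world has none). Each returns a list of dicts, best first, with "score" (0 to 1); they miss things now and then, are a little off and sometimes report something else, mostly with a low value. They report only what shows in the picture. A call takes as long as a camera call.
- robot.look_for(camera, label): "centre" ([x, y, z] in m, in the coordinates of the camera as it stood for that picture, good to about 4 mm: the middle of the surface that is visible of it).
- robot.masks_of(camera, label): "mask" (400x640 bool, what is visible of it).
The state is a dict: "time": time; "qpos": joint angles; "qvel": joint speeds; "joint_efforts": joint torques, N m; "tool_pos": TCP position; "tool_rot": TCP orientation; "contact_force": force on the tool from outside, world axes, zero at the start; "torque": the same for the moment, N m; "opening": finger opening in m.
Only numpy, scipy, OpenCV 4.12 (cv2) and the standard library are available. Lean on these libraries where they do the work, as an engineer would, in place of code of your own. Each camera call takes 0.05 s, during which the arm holds its last target.

## Working session

There is one attempt and no reset: what is moved stays moved. The work goes in short steps, Python scripts to look and compute and a shell command to move; the robot and the scene stay as the last step left them, time stands still between calls to the robot, and variables do not carry over. Pictures are saved under pics/ and viewed, and the job is handed in when it is done.

```bash
ls; mkdir -p pics
python3 - <<'E'
from cell import robot
import cv2
o=robot.observe()
for k,v in o.items(): print(k,v)
for c in ("scene","top"):
    im=robot.read_camera(c); cv2.imwrite(f"pics/{c}0.png",im[:,:,::-1])
    p=robot.camera_params(c); print(c,p)
    import numpy as np
    for l in ("barrel_center","stand","plain_center","mug","mallet"):
        for d in robot.look_for(c,l)[:2]:
            X=np.array(p["R"]).T@(np.array(d["centre"])-p["t"]); print(l,round(d["score"],2),X.round(4))
E
```

```text
pics
time 0.0
qpos [ 1.01298185e+00  3.42725429e-01  1.52503105e+00 -2.63144323e-05
  1.27541101e+00 -1.45984120e-01]
qvel [ 8.75565781e-04 -1.04078439e-03 -1.45333618e-05  9.63105435e-04
 -3.18019356e-04 -1.32669469e-03]
joint_efforts [-2.72114776e-03 -4.31243491e+01 -2.44216651e+01  7.14393798e-02
  5.62579965e-02 -1.27126186e-04]
tool_pos [0.20988759 0.48072362 0.2034387 ]
tool_rot [-3.14003090e+00 -2.04191015e-04  2.72976982e+00]
contact_force [ 0.54881468 -0.30417521  0.32205583]
torque [ 0.00539959 -0.02622718  0.00131872]
opening 0.09161861020164418
scene {'camera_matrix': array([[506.97894145,   0.        , 306.44591497],
       [  0.        , 506.97894145, 196.83928906],
       [  0.        ,   0.        ,   1.        ]]), 'R': array([[ 0.71430833,  0.69968334,  0.01438183],
       [ 0.55173816, -0.55039069, -0.62662196],
       [-0.43052132,  0.45553629, -0.77919066]]), 't': array([-0.44649396, -0.2653283 ,  1.36908664])}
barrel_center 0.94 [ 0.4586 -0.2589  0.0351]
stand 0.63 [0.5715 0.0372 0.0085]
plain_center 0.64 [ 0.6249 -0.1909  0.0557]
mug 0.91 [ 0.776  -0.0886  0.0463]
top {'camera_matrix': array([[487.3992047 ,   0.        , 328.55761605],
       [  0.        , 487.3992047 , 204.42348659],
       [  0.        ,   0.        ,   1.        ]]), 'R': array([[-0.01449852, -0.99988671, -0.0040449 ],
       [-0.99735758,  0.01474962, -0.07113583],
       [ 0.07118743,  0.00300284, -0.99745844]]), 't': array([0.06978917, 0.57281407, 1.02657741])}
barrel_center 0.71 [ 0.4531 -0.253   0.0348]
stand 0.9 [0.5614 0.0362 0.0139]
stand 0.65 [ 0.6183 -0.1844  0.0784]
plain_center 0.76 [ 0.6162 -0.1824  0.0801]
mug 0.7 [ 0.7803 -0.0972  0.0293]
mallet 0.78 [0.5669 0.3812 0.0342]
```

View pics/scene0.png

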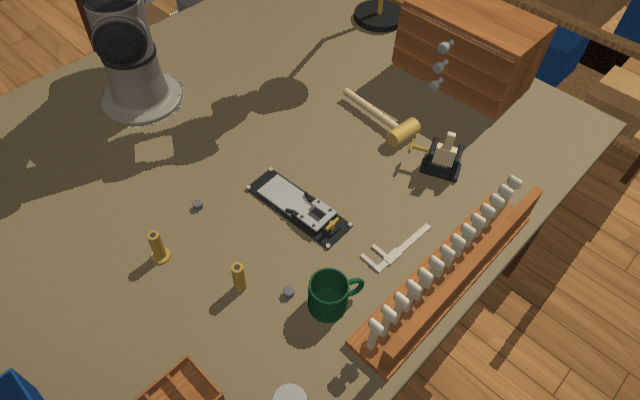

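View pics/top0.png

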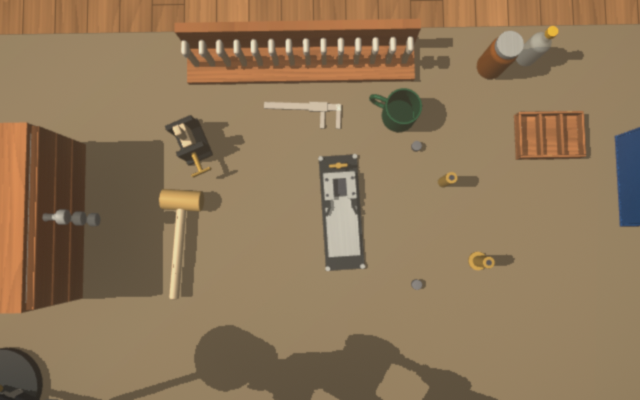

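The top view shows the flanged barrel at about (481,261), the plain one at (450,180), and the stand from (341,268) to (338,157) with the wing screw at the top. I'll zoom in on the stand and the barrel.

Run:
```python
import cv2
a=cv2.imread("pics/top0.png")
cv2.imwrite("pics/topz.png",cv2.resize(a[145:280,300:380],None,fx=4.4,fy=4.4,interpolation=cv2.INTER_CUBIC))
cv2.imwrite("pics/topb.png",cv2.resize(a[240:285,455:515],None,fx=8,fy=8,interpolation=cv2.INTER_CUBIC))
a=cv2.imread("pics/scene0.png")
cv2.imwrite("pics/scz.png",cv2.resize(a[160:255,235:360],None,fx=6,fy=6,interpolation=cv2.INTER_CUBIC))
```

```text
(no output)
```

View pics/topz.png

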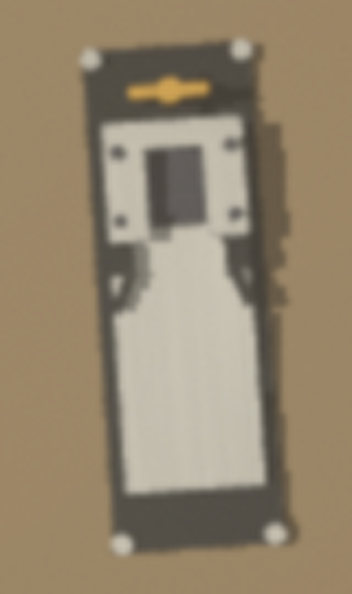

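View pics/topb.png

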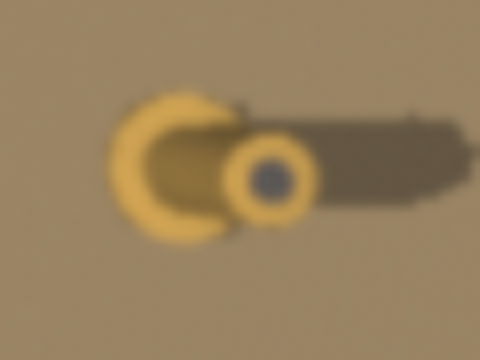

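View pics/scz.png

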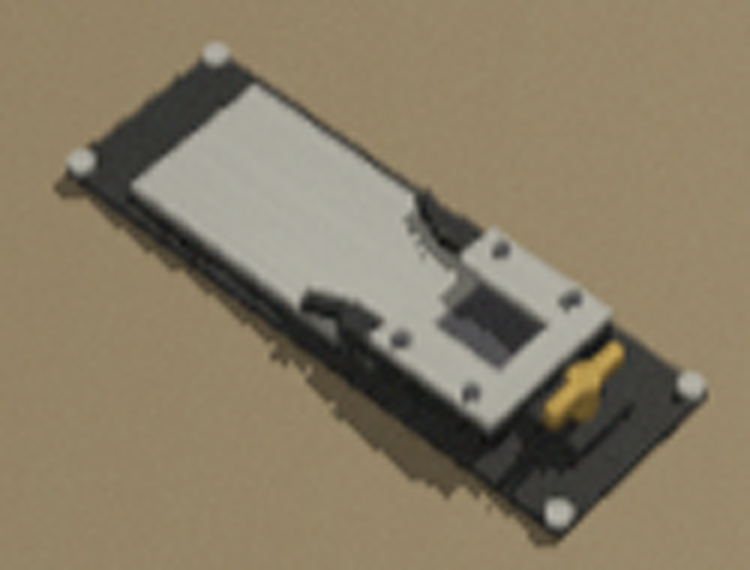

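```bash
cat > h.py <<'E'
import numpy as np
from cell import robot
def ray(c,uv,z,p=None):
    p=p or robot.camera_params(c)
    K,R,t=[np.array(p[k]) for k in("camera_matrix","R","t")]
    d=R.T@np.linalg.solve(K,[uv[0],uv[1],1.]); o=-R.T@t
    return o+d*(z-o[2])/d[2]
E
python3 - <<'E'
from h import *
def tz(u,v,s,x0,y0): return ((u+.5)/s-.5+x0,(v+.5)/s-.5+y0)
for n,u,v,z in [("plFL",108,242,.025),("plFR",250,234,.025),("plBL",102,124,.025),("plBR",243,117,.025),("flL",125,494,.012),("flR",266,485,.012),
 ("scBL",91,59,.008),("scBR",241,49,.008),("scFL",122,545,.008),("scFR",276,534,.008)]:
    print(n,ray("top",tz(u,v,4.4,300,145),z).round(4))
for n,u,v,z in [("flange",183,167,.005),("toprim",271,180,.078)]:
    print(n,ray("top",tz(u,v,8,455,240),z).round(4))
for n,u,v,z in [("plFL",490,230,.025),("plFR",370,318,.025),("plBL",612,312,.025),("plBR",487,430,.025),("flL",255,85,.012),("flR",133,184,.012),
 ("scBL",690,384,.008),("scBR",559,512,.008),("scFL",216,54,.008),("scFR",81,161,.008)]:
    print("sc",n,ray("scene",tz(u,v,6,235,160),z).round(4))
E
```

```text
plFL [0.5839 0.0706 0.025 ]
plFR [0.5868 0.0015 0.025 ]
plBL [0.6418 0.0728 0.025 ]
plBR [0.6442 0.0039 0.025 ]
flL [0.4614 0.0642 0.012 ]
flR [ 0.4647 -0.0047  0.012 ]
scBL [0.6768 0.078  0.008 ]
scBR [0.6807 0.0033 0.008 ]
scFL [0.4364 0.0661 0.008 ]
scFR [ 0.4407 -0.0094  0.008 ]
flange [ 0.4488 -0.2583  0.005 ]
toprim [ 0.4488 -0.2585  0.078 ]
sc plFL [0.5851 0.0716 0.025 ]
sc plFR [0.5826 0.0112 0.025 ]
sc plBL [0.6429 0.0754 0.025 ]
sc plBR [0.6468 0.0055 0.025 ]
sc flL [0.4628 0.0668 0.012 ]
sc flR [ 0.4665 -0.0007  0.012 ]
sc scBL [0.6772 0.0814 0.008 ]
sc scBR [0.6812 0.0069 0.008 ]
sc scFL [0.4374 0.0695 0.008 ]
sc scFR [ 0.4413 -0.0051  0.008 ]
```

```bash
cat >> h.py <<'E'
from scipy.spatial.transform import Rotation as Ro
def rows(pts):  # pts: x,y,z,yaw
    o=robot.observe(); R0=Ro.from_euler('xyz',o["tool_rot"]); p0=np.array(o["tool_pos"])
    for x,y,z,yaw in pts:
        d=R0.inv().apply(np.array([x,y,z])-p0)*100
        w=(R0.inv()*Ro.from_euler('xyz',[np.pi,0,yaw])).as_rotvec(degrees=True)
        print((x,y,z),d.round(2),w.round(2))
E
python3 - <<'E'
from h import *
rows([(.42,.2,.22,3.19),(.45,-.05,.22,3.19),(.449,-.258,.22,3.19)])
E
```

```text
(0.42, 0.2, 0.22) [-30.49 -17.36  -1.59] [  0.     0.   -26.37]
(0.45, -0.05, 0.22) [-43.24 -39.07  -1.59] [  0.     0.   -26.37]
(0.449, -0.258, 0.22) [-51.48 -58.17  -1.59] [  0.     0.   -26.37]
```

```bash
python3 -m creep '[[[-30.5,-17.4,-1.6,0,0,-26.4,1],[-30.5,-17.4,-1.6,0,0,-26.4,1],[-30.5,-17.4,-1.6,0,0,-26.4,1],[-30.5,-17.4,-1.6,0,0,-26.4,1],[-30.5,-17.4,-1.6,0,0,-26.4,1],[-30.5,-17.4,-1.6,0,0,-26.4,1],[-30.5,-17.4,-1.6,0,0,-26.4,1],[-30.5,-17.4,-1.6,0,0,-26.4,1]]]' 25
python3 - <<'E'
from h import *
rows([(.45,-.05,.22,3.19),(.449,-.258,.22,3.19)])
E
```

```text
time: 1.4
tool_pos: [0.4223, 0.1963, 0.2205]
tool_rot: [-3.141, 0.002, -3.096]
contact_force: [0.5, -0.2, -0.2]
opening: 0.0916
(0.45, -0.05, 0.22) [ -1.65 -24.74   0.07] [-0.04  0.09 -0.17]
(0.449, -0.258, 0.22) [ -0.6  -45.51   0.08] [-0.04  0.09 -0.17]
```

```bash
python3 -m creep '[[[-1.6,-20,0,0,0,-0.2,1],[-1.6,-20,0,0,0,-0.2,1],[-1.6,-20,0,0,0,-0.2,1],[-1.6,-20,0,0,0,-0.2,1],[-1.6,-20,0,0,0,-0.2,1]]]' 25
python3 - <<'E'
from h import *
import cv2
im=robot.read_camera("wrist"); p=robot.camera_params("wrist"); cv2.imwrite("pics/w1.png",im[:,:,::-1])
np.save("w1.npy",p,allow_pickle=True)
print(p["R"],p["t"],robot.observe()["tool_pos"])
rows([(.449,-.258,.22,3.19)])
E
```

```text
time: 1.9
tool_pos: [0.448, -0.0076, 0.2207]
tool_rot: [-3.139, 0.002, -3.099]
contact_force: [-0.3, 0.5, -0.3]
opening: 0.0919
[[-4.24983328e-02  9.99096329e-01 -6.45305149e-04]
 [ 9.64798625e-01  4.12071832e-02  2.59741374e-01]
 [ 2.59533245e-01  1.04159858e-02 -9.65678001e-01]] [ 0.02420413 -0.46725621  0.28815931] [ 0.44765757 -0.00568797  0.22062649]
(0.449, -0.258, 0.22) [  0.97 -25.21   0.09] [-0.07  0.1  -0.27]
```

View pics/w1.png

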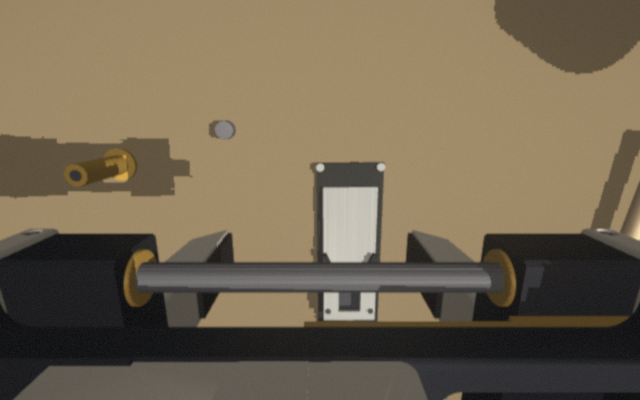

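Run:
```python
from h import *
import cv2
p=np.load("w1.npy",allow_pickle=True).item()
print(-np.array(p["R"]).T@p["t"],p["camera_matrix"][0])
for n,uv,z in [("flL",(323.5,187),.012),("flR",(378,187),.012),("scL",(320,167.5),.008),("scR",(381,167.5),.008),("plBL",(323,320),.025),("plBR",(377,320),.025),("flange",(119.5,165),.005),("top",(76,176),.078)]:
    print(n,ray("",uv,z,p).round(4))
for d in robot.look_for("wrist","barrel_center")[:2]+robot.look_for("wrist","stand")[:1]:
    print(d["score"],np.array(p["R"]).T@(np.array(d["centre"])-p["t"]))
a=cv2.imread("pics/w1.png")
cv2.imwrite("pics/w1z.png",cv2.resize(a[150:330,300:400],None,fx=3.3,fy=3.3,interpolation=cv2.INTER_CUBIC))
cv2.imwrite("pics/w1b.png",cv2.resize(a[140:200,50:150],None,fx=7,fy=7,interpolation=cv2.INTER_CUBIC))
```

```text
[ 0.37704987 -0.00792941  0.39965049] [321.65136576   0.         319.38658454]
flL [0.4645 0.0006 0.012 ]
flR [0.4616 0.0678 0.012 ]
scL [ 0.4411 -0.0047  0.008 ]
scR [0.4379 0.0701 0.008 ]
plBL [0.6441 0.008  0.025 ]
plBR [0.641  0.0804 0.025 ]
flange [ 0.449  -0.2522  0.005 ]
top [ 0.4489 -0.2525  0.078 ]
0.64 [ 0.44124827 -0.24564358  0.04682646]
0.9 [0.51131554 0.03596453 0.00946205]
```

View pics/w1b.png

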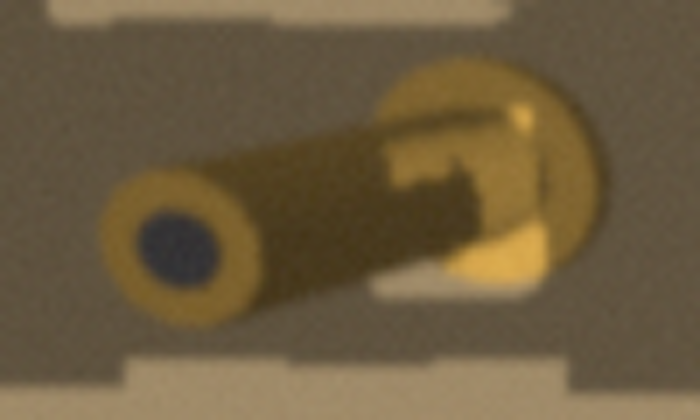

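View pics/w1z.png

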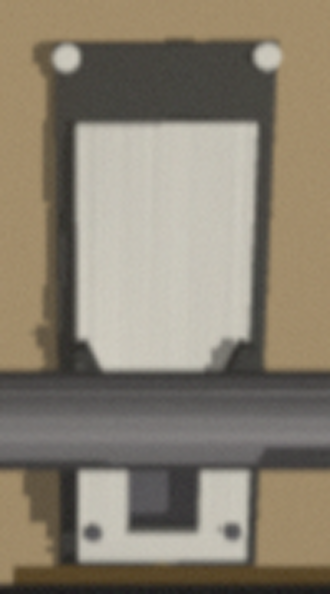

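```bash
python3 -m creep '[[[0.9,-24.8,0,0,0,-0.2,1],[0.9,-24.8,0,0,0,-0.2,1],[0.9,-24.8,0,0,0,-0.2,1],[0.9,-24.8,0,0,0,-0.2,1],[0.9,-24.8,0,0,0,-0.2,1],[0.9,-24.8,0,0,0,-0.2,1],[0.9,-24.8,0,0,0,-0.2,1],[0.9,-24.8,0,0,0,-0.2,1]]]' 25
python3 - <<'E'
from h import *
import cv2
p=robot.camera_params("wrist");im=robot.read_camera("wrist");  cv2.imwrite("pics/w2.png",im[:,:,::-1])
print(np.abs(p["t"]-robot.camera_params("wrist")["t"]).max())
np.save("w2.npy",p,allow_pickle=True)
print(robot.observe()["tool_pos"])
cv2.imwrite("pics/w2z.png",cv2.resize(im[120:290,220:420,::-1],None,fx=3.5,fy=3.5,interpolation=cv2.INTER_CUBIC))
E
```

```text
time: 2.85
tool_pos: [0.4504, -0.2484, 0.2206]
tool_rot: [3.141, 0.001, -3.088]
contact_force: [-0.2, 0.0, -0.4]
opening: 0.0919
0.00026130777957344975
[ 0.45045831 -0.24847552  0.22070981]
```

View pics/w2.png

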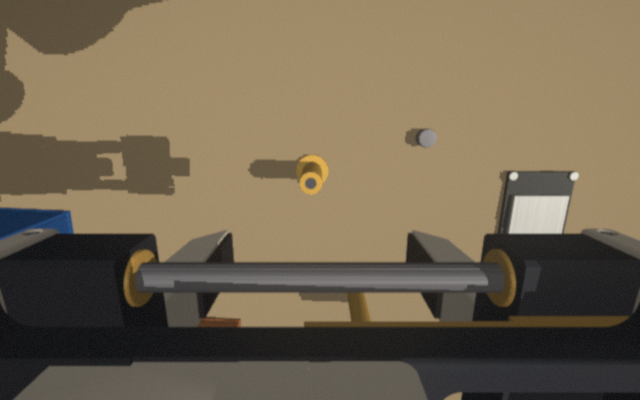

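View pics/w2z.png

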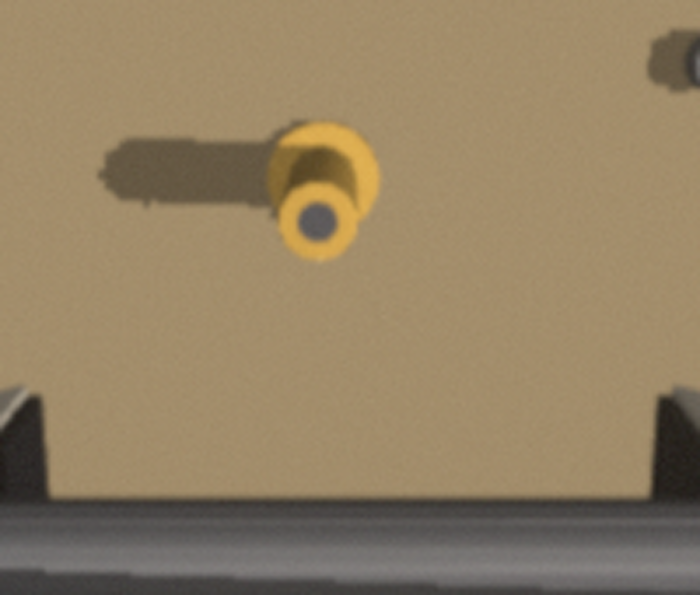

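Run:
```python
from h import *
p=np.load("w2.npy",allow_pickle=True).item()
f=lambda u,v:(220+(u+.5)/3.5-.5,120+(v+.5)/3.5-.5)
print(ray("",f(318,222),.078,p),ray("",f(324,177),.005,p))
for n,uv in [("scL",(513.5,175.5)),("scR",(574.5,175.5))]: print(n,ray("",uv,.008,p).round(4))
print(ray("",(512,195.5),.012,p),ray("",(567,195.5),.012,p))
rows([(.4485,-.255,.22,3.19)])
```

```text
[ 0.44879913 -0.25675509  0.078     ] [ 0.44805687 -0.25650838  0.005     ]
scL [ 0.4412 -0.0076  0.008 ]
scR [0.4372 0.0678 0.008 ]
[ 0.46563625 -0.00672368  0.012     ] [0.46207142 0.06168897 0.012     ]
(0.4485, -0.255, 0.22) [ 0.23 -0.64  0.07] [0.03 0.07 0.31]
```

```bash
python3 -m creep '[[[0.2,-0.8,3,0,0,0.3,1],[0.2,-0.8,6,0,0,0.3,1],[0.2,-0.8,9,0,0,0.3,1],[0.2,-0.8,10,0,0,0.3,1],[0.2,-0.8,10,0,0,0.3,1]]]' 25
python3 - <<'E'
from h import *
import time
print(robot.observe()["tool_pos"],robot.observe()["contact_force"])
rows([(.4485,-.2567,.055,3.19)])
E
```

```text
time: 3.4
tool_pos: [0.4488, -0.2549, 0.12]
tool_rot: [3.139, -0.001, -3.091]
contact_force: [0.3, -0.0, 0.4]
opening: 0.0921
[ 0.44879583 -0.2548798   0.12003418] [ 0.28513279 -0.02558986  0.44052802]
(0.4485, -0.2567, 0.055) [ 0.04 -0.19  6.5 ] [ 0.13 -0.03  0.12]
```

```bash
python3 -m creep '[[[0,-0.2,1.5,0,0,0,1],[0,-0.2,3,0,0,0,1],[0,-0.2,4.5,0,0,0,1],[0,-0.2,6,0,0,0,1],[0,-0.2,6.5,0,0,0,1],[0,-0.2,6.5,0,0,0,1]]]' 25
python3 - <<'E'
from h import *
import cv2
im=robot.read_camera("wrist");  cv2.imwrite("pics/w3.png",im[:,:,::-1])
rows([(.4485,-.2567,.055,3.19)])
E
```

```text
time: 4.0
tool_pos: [0.4494, -0.2567, 0.0558]
tool_rot: [3.14, 0.0, -3.091]
contact_force: [0.0, 0.7, -0.2]
opening: 0.0918
(0.4485, -0.2567, 0.055) [0.11 0.03 0.11] [0.07 0.04 0.14]
```

View pics/w3.png

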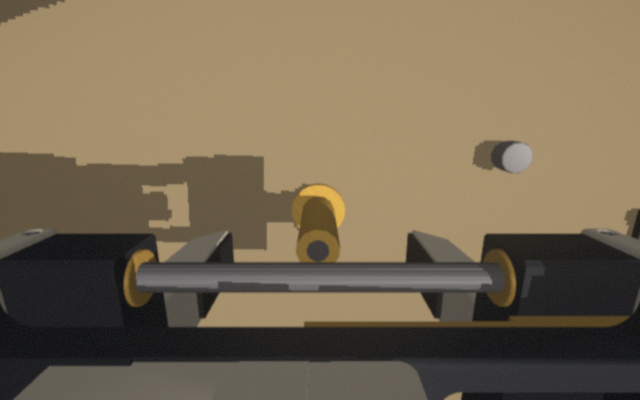

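The barrel's rim at about (318,250) sits midway between the fingers, so I'll close.

```bash
python3 -m creep '[[[0.1,0,0,0,0,0,-1],[0.1,0,0,0,0,0,-1],[0.1,0,0,0,0,0,-1],[0.1,0,0,0,0,0,-1],[0.1,0,0,0,0,0,-1],[0.1,0,0,0,0,0,-1],[0.1,0,0,0,0,0,-1],[0.1,0,0,0,0,0,-1]]]' 25
```

```text
time: 4.85
tool_pos: [0.4486, -0.257, 0.0561]
tool_rot: [3.14, 0.001, -3.091]
contact_force: [0.6, -0.9, -0.5]
opening: 0.0324
```

```bash
python3 -m creep '[[[0,0,0,0,0,0,-1],[0,0,0,0,0,0,-1],[0,0,0,0,0,0,-1],[0,0,0,0,0,0,-1]]]' 25; python3 -m creep '[[[0,0,-1,0,0,0,-1],[0,0,-2,0,0,0,-1],[0,0,-3.5,0,0,0,-1],[0,0,-5,0,0,0,-1],[0,0,-5,0,0,0,-1],[0,0,-5,0,0,0,-1]]]' 30
python3 - <<'E'
from h import *
import cv2
im=robot.read_camera("wrist");  cv2.imwrite("pics/w4.png",im[:,:,::-1])
print(robot.observe())
rows([(.4987,.0325,.13,3.1916),(.52,-.1,.13,3.19)])
E
```

```text
time: 5.25
tool_pos: [0.4486, -0.257, 0.0561]
tool_rot: [3.14, 0.001, -3.091]
contact_force: [-0.3, -0.1, 0.2]
opening: 0.0019
time: 5.85
tool_pos: [0.4488, -0.2572, 0.1066]
tool_rot: [3.141, 0.002, -3.091]
contact_force: [-0.1, -0.7, -1.2]
opening: 0.0005
{'time': 5.9, 'qpos': array([-6.69594314e-01,  4.29173981e-01,  1.68648000e+00,  1.57520969e-03,
        1.02641434e+00, -2.29209660e+00]), 'qvel': array([-1.47840598e-03,  1.50493248e-02,  8.19989140e-03,  1.60087495e-03,
       -5.47958472e-05, -1.93661464e-04]), 'joint_efforts': array([ 9.90145927e-03, -4.49130142e+01, -2.14684546e+01, -6.52300799e-02,
        2.80095334e-02, -6.11909163e-04]), 'tool_pos': array([ 0.44837459, -0.25690533,  0.10599981]), 'tool_rot': array([ 3.14026656e+00,  5.31970442e-04, -3.09070315e+00]), 'contact_force': array([-0.95463394,  0.24762643, -0.26387237]), 'torque': array([ 0.05538514,  0.03144337, -0.00456048]), 'opening': 3.8552914814285e-05}
(0.4987, 0.0325, 0.13) [-6.5  28.65 -2.36] [0.08 0.03 0.05]
(0.52, -0.1, 0.13) [-7.95 15.31 -2.38] [0.08 0.03 0.14]
```

View pics/w4.png

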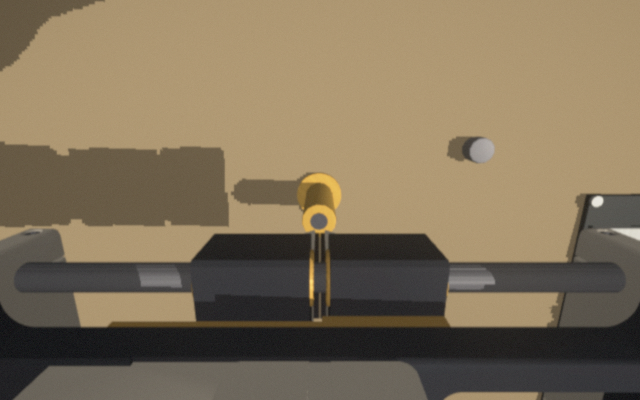

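Run:
```python
from h import *
import cv2
p=robot.camera_params("wrist"); o=robot.observe()
K,R,t=[np.array(p[k]) for k in("camera_matrix","R","t")]
T=Ro.from_euler('xyz',o["tool_rot"])
for n,v in [("tip",[0,0,.014]),("tcp",[0,0,0]),("grasp",[0,0,-.005]),("body",[0,0,-.052])]:
    c=K@(R@(T.apply(v)+o["tool_pos"])+t); print(n,c[:2]/c[2],c[2])
print("barrel top",ray("",(319.5,220.5),.078,p), "flange",ray("",(319.5,195),.005,p))
im=robot.read_camera("top"); cv2.imwrite("pics/t2.png",im[:,:,::-1])
im=robot.read_camera("scene"); cv2.imwrite("pics/s2.png",cv2.resize(im[150:350,50:370,::-1],None,fx=2.4,fy=2.4))
```

```text
tip [318.3752027  228.38361062] 0.20472453099294538
tcp [318.31672303 236.47482168] 0.1911987892459811
grasp [318.29378031 239.64916319] 0.1863681671934939
body [318.00125654 280.12257015] 0.14096031990011385
barrel top [ 0.44778408 -0.25616825  0.078     ] flange [ 0.44829666 -0.25598025  0.005     ]
```

View pics/s2.png

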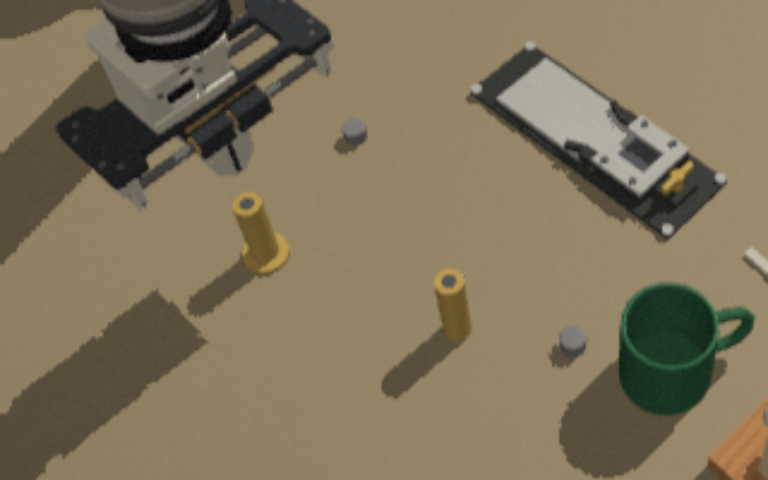

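View pics/t2.png

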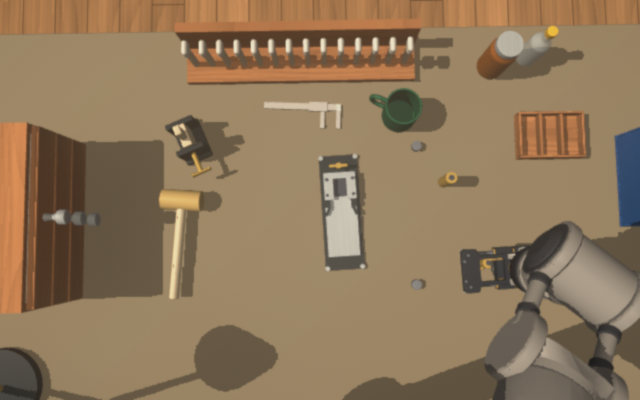

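```bash
python3 - <<'E'
from h import *
o=robot.observe()
T=Ro.from_euler('xyz',o["tool_rot"])
for cam in("scene","top"):
  p=robot.camera_params(cam)
  K,R,t=[np.array(p[k]) for k in("camera_matrix","R","t")]
  for n,v in [("tip",[0,0,.014]),("tcp",[0,0,0]),("grasp",[0,0,-.005]),("body",[0,0,-.052]),("body+y",[0,.095,-.052]),("body-y",[0,-.095,-.052])]:
    c=K@(R@(T.apply(v)+o["tool_pos"])+t); u=c[:2]/c[2]; print(cam,n,u,(u-[50,150])*2.4)
print(o["tool_pos"],o["opening"])
E
python3 - <<'E'
import sys; sys.path.insert(0,'.')
import cv2
a=cv2.imread("pics/w4.png"); cv2.imwrite("pics/w4z.png",cv2.resize(a[170:340,240:400],None,fx=4.5,fy=3.5))
from cell import robot
im=robot.read_camera("scene"); cv2.imwrite("pics/s3.png",cv2.resize(im[140:280,60:200,::-1],None,fx=4.2,fy=4.2,interpolation=cv2.INTER_CUBIC))
E
```

```text
scene tip [150.09122127 230.66737942] [240.21893105 193.60171062]
scene tcp [148.43931155 226.5032272 ] [236.25434773 183.60774529]
scene grasp [147.8403549  224.99337066] [234.81685175 179.98408958]
scene body [141.96619241 210.18571711] [220.71886178 144.44572106]
scene body+y [182.03657087 181.15807589] [316.88777009  74.77938213]
scene body-y [ 97.83599222 242.15435996] [114.80638133 221.17046391]
top tip [489.74889886 262.68640186] [1055.39735725  270.44736445]
top tcp [492.09768011 263.0275206 ] [1061.03443225  271.26604945]
top grasp [492.95330861 263.15178544] [1063.08794067  271.56428506]
top body [501.45940458 264.38714476] [1083.502571    274.52914743]
top body+y [450.19173257 267.76572588] [960.46015818 282.6377421 ]
top body-y [552.69804201 261.01047705] [1206.47530084  266.42514491]
[ 0.44818161 -0.2567583   0.10549283] 0.0008421814905982497
```

View pics/w4z.png

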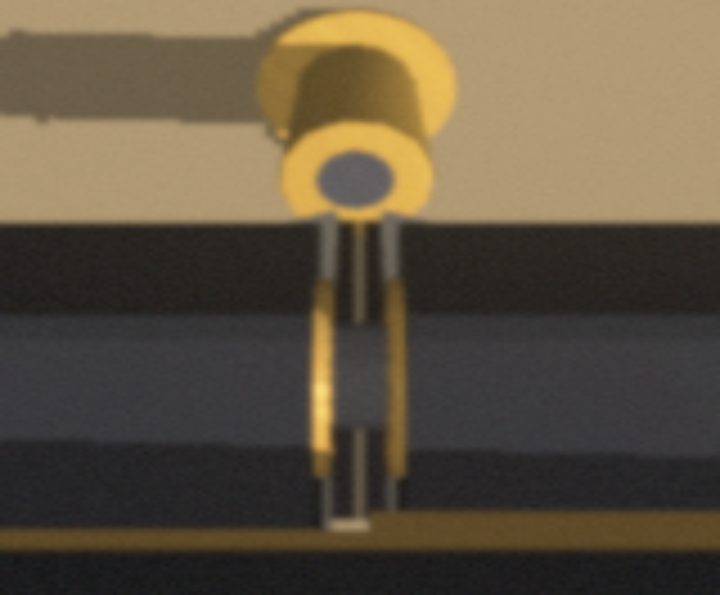

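View pics/s3.png

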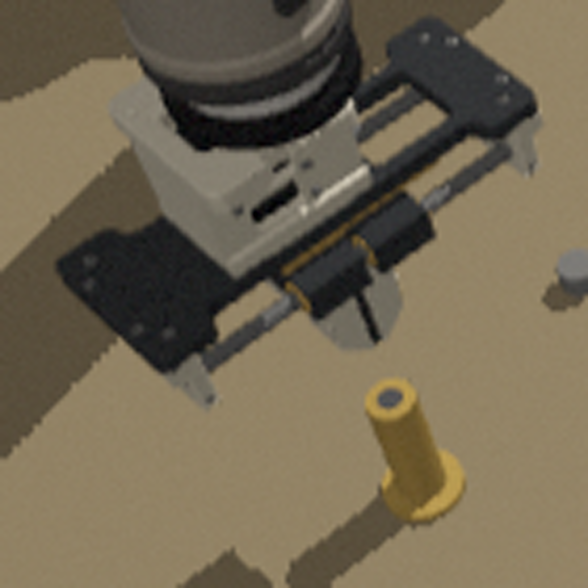

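The barrel was not gripped. The scene and wrist views both show the closed fingertips about 30 mm further back than stated, so they shut just above the barrel's top, which has not moved. I'll open and go lower, to TCP about 0.037. That is still clear of the flange and the body by the stated sizes.

```bash
python3 -m creep '[[[0,0,0,0,0,0,1],[0,0,0,0,0,0,1],[0,0,0,0,0,0,1],[0,0,0,0,0,0,1],[0,0,0,0,0,0,1],[0,0,0,0,0,0,1],[0,0,0,0,0,0,1],[0,0,0,0,0,0,1]]]' 25; python3 -m creep '[[[0,0,0,0,0,0,1],[0,0,0,0,0,0,1],[0,0,0,0,0,0,1],[0,0,0,0,0,0,1],[0,0,1,0,0,0,1],[0,0,2,0,0,0,1],[0,0,3,0,0,0,1]]]'
python3 -m creep '[[[0,0,1,0,0,0,1],[0,0,2,0,0,0,1],[0,0,2.5,0,0,0,1],[0,0,2.5,0,0,0,1]]]'
python3 - <<'E'
from h import *
rows([(.4485,-.2567,.037,3.19)])
E
```

```text
time: 6.85
tool_pos: [0.4482, -0.2568, 0.1055]
tool_rot: [3.14, -0.0, -3.091]
contact_force: [1.1, -0.1, -0.2]
opening: 0.0598
time: 7.55
tool_pos: [0.4478, -0.2565, 0.0742]
tool_rot: [3.139, -0.001, -3.091]
contact_force: [-0.3, -0.3, -0.1]
opening: 0.0922
time: 7.95
tool_pos: [0.4474, -0.2561, 0.0483]
tool_rot: [3.138, -0.002, -3.091]
contact_force: [-0.3, -0.4, 0.2]
opening: 0.0918
(0.4485, -0.2567, 0.037) [-0.11 -0.07  1.13] [ 0.22 -0.14  0.14]
```

```bash
python3 -m creep '[[[-0.1,0,0.4,0.2,-0.1,0,1],[-0.1,0,0.8,0.2,-0.1,0,1],[-0.1,0,1.1,0.2,-0.1,0,1],[-0.1,0,1.1,0.2,-0.1,0,1]]]'
python3 - <<'E'
from h import *
import cv2
im=robot.read_camera("scene");cv2.imwrite("pics/s4.png",cv2.resize(im[140:280,60:200,::-1],None,fx=4.2,fy=4.2,interpolation=cv2.INTER_CUBIC))
E
```

```text
time: 8.35
tool_pos: [0.4482, -0.2558, 0.0369]
tool_rot: [3.141, -0.001, -3.091]
contact_force: [0.5, -0.2, 0.4]
opening: 0.0921
```

View pics/s4.png

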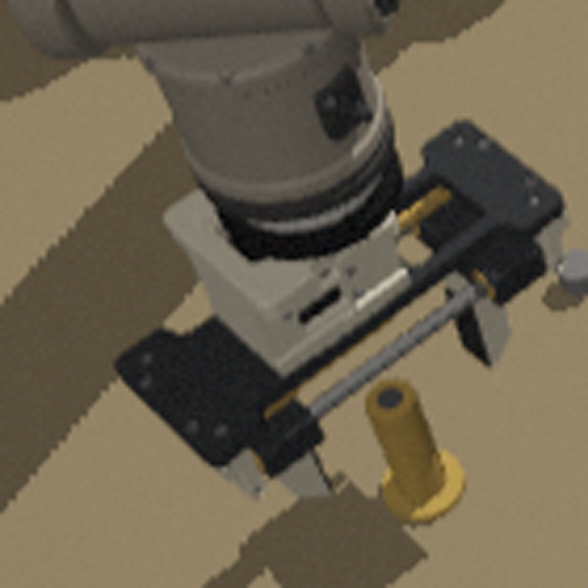

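The fingers now straddle the barrel: tips at about (310,490) and (490,360) in the zoom, with their midpoint on the barrel axis 20 mm or more below its top. Closing.

```bash
python3 -m creep '[[[0,0,0,0,0,0,-1],[0,0,0,0,0,0,-1],[0,0,0,0,0,0,-1],[0,0,0,0,0,0,-1],[0,0,0,0,0,0,-1],[0,0,0,0,0,0,-1],[0,0,0,0,0,0,-1],[0,0,0,0,0,0,-1]]]' 25; python3 -m creep '[[[0,0,0,0,0,0,-1],[0,0,0,0,0,0,-1],[0,0,0,0,0,0,-1],[0,0,0,0,0,0,-1]]]' 25
```

```text
time: 9.2
tool_pos: [0.4483, -0.2559, 0.0372]
tool_rot: [3.141, -0.001, -3.091]
contact_force: [0.3, -0.3, 0.4]
opening: 0.0325
time: 9.6
tool_pos: [0.4483, -0.256, 0.0371]
tool_rot: [3.141, -0.001, -3.091]
contact_force: [-0.8, 0.1, -0.8]
opening: 0.0233
```

```bash
python3 -m creep '[[[0,0,0,0,0,0,-1],[0,0,-1,0,0,0,-1],[0,0,-2.5,0,0,0,-1],[0,0,-4.5,0,0,0,-1],[0,0,-6.5,0,0,0,-1],[0,0,-6.5,0,0,0,-1],[0,0,-6.5,0,0,0,-1]]]' 35
python3 - <<'E'
from h import *
import cv2
im=robot.read_camera("wrist");  cv2.imwrite("pics/w5.png",im[:,:,::-1])
im=robot.read_camera("scene");cv2.imwrite("pics/s5.png",cv2.resize(im[140:280,60:200,::-1],None,fx=4.2,fy=4.2,interpolation=cv2.INTER_CUBIC))
o=robot.observe(); print(o["tool_pos"],o["contact_force"],o["torque"],o["opening"])
rows([(.505,.0325,.10,3.1916),(.46,-.2,.10,3.19)])
E
```

```text
time: 10.3
tool_pos: [0.4483, -0.2559, 0.1022]
tool_rot: [3.141, -0.001, -3.091]
contact_force: [1.0, 0.8, -2.6]
opening: 0.0234
[ 0.44768974 -0.25548394  0.10116523] [ 0.21556498 -0.60443099 -1.91267599] [0.0916262  0.01485947 0.02081508] 0.023045810437272142
(0.505, 0.0325, 0.1) [-7.19 28.47  0.15] [ 0.1  -0.13  0.05]
(0.46, -0.2, 0.1) [-1.51  5.48  0.12] [ 0.1  -0.13  0.14]
```

View pics/w5.png

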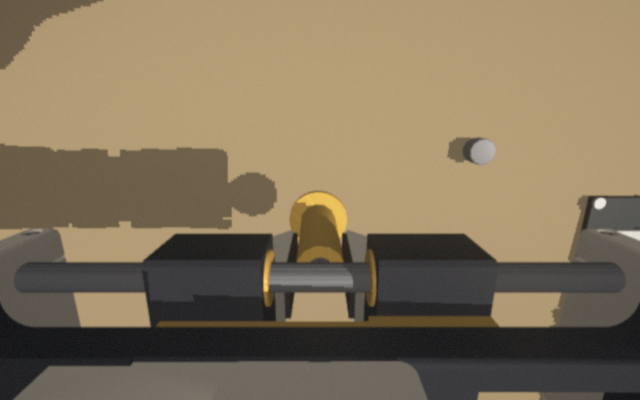

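View pics/s5.png

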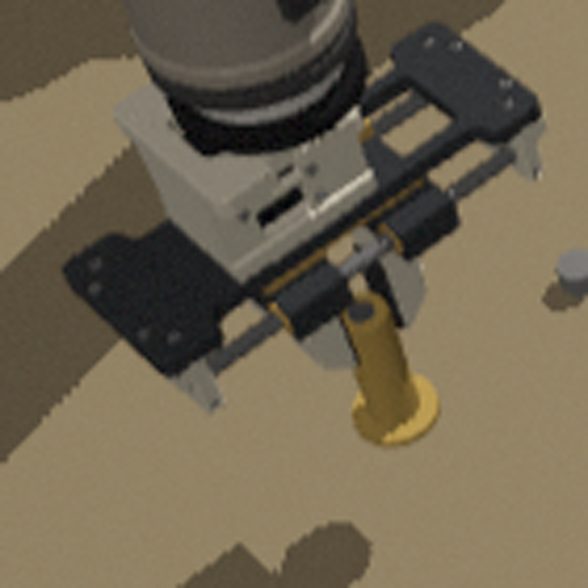

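```bash
python3 -m creep '[[[-1.8,7,0,0,0,0,-1],[-3.5,14,0,0,0,0,-1],[-5.2,20,0,0,0,0,-1],[-6.2,24.5,0,0,0,0,-1],[-7,27.5,0,0,0,0,-1],[-7.2,28.5,0,0,0,0,-1],[-7.2,28.5,0,0,0,0,-1],[-7.2,28.5,0,0,0,0,-1]]]' 35
python3 - <<'E'
from h import *
import cv2
p=robot.camera_params("wrist");im=robot.read_camera("wrist");  cv2.imwrite("pics/w6.png",im[:,:,::-1])
np.save("w6.npy",p,allow_pickle=True)
cv2.imwrite("pics/w6z.png",cv2.resize(im[150:250,250:400,::-1],None,fx=5,fy=5,interpolation=cv2.INTER_CUBIC))
im=robot.read_camera("scene");cv2.imwrite("pics/s6.png",cv2.resize(im[100:260,200:370,::-1],None,fx=3.7,fy=3.7,interpolation=cv2.INTER_CUBIC))
o=robot.observe(); print(o["tool_pos"],o["contact_force"],o["torque"],o["opening"])
rows([(.505,.0325,.06,3.1916)])
E
```

```text
time: 11.2
tool_pos: [0.5044, 0.0336, 0.1005]
tool_rot: [3.14, -0.004, -3.088]
contact_force: [0.4, -0.2, -2.7]
opening: 0.0233
[0.50460208 0.03195297 0.10082718] [-0.40697147  0.12024784 -2.6267762 ] [ 0.01009422  0.0258591  -0.00529926] 0.023154104181199564
(0.505, 0.0325, 0.06) [-0.06  0.05  4.08] [ 0.09 -0.22  0.01]
```

View pics/w6z.png

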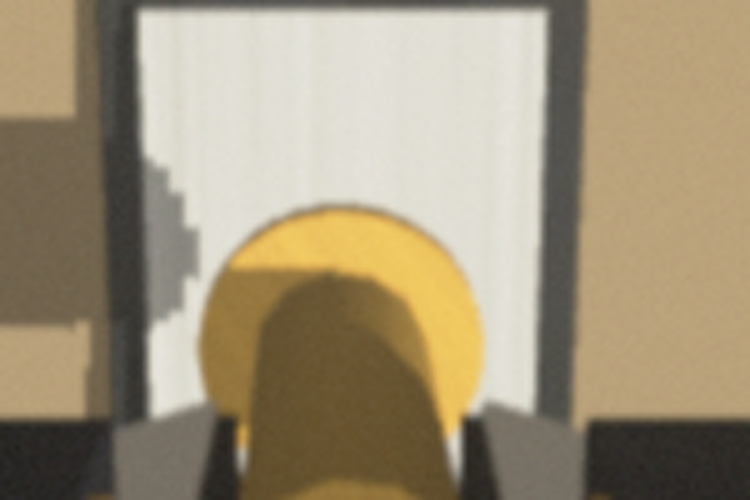

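View pics/s6.png

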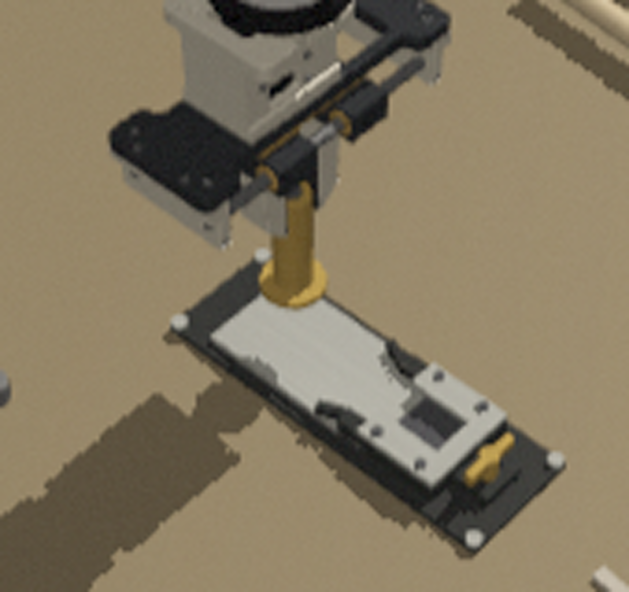

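The flange centre (zoom 341.5) lies on the floor's mid-line (about 343.5), so it is within 0.3 mm laterally. Lowering slowly.

```bash
python3 -m creep '[[[0,0,1.2,0.1,-0.2,0,-1],[0,0,2.4,0.1,-0.2,0,-1],[0,0,3.6,0.1,-0.2,0,-1],[0,0,4.4,0.1,-0.2,0,-1],[0,0,4.8,0.1,-0.2,0,-1],[0,0,4.8,0.1,-0.2,0,-1]]]' 35
python3 -m creep '[[[0,0,0.1,0,0,0,-1],[0,0,0.2,0,0,0,-1],[0,0,0.2,0,0,0,-1]]]'
python3 - <<'E'
from h import *
for i in range(1): rows([(.505,.0325,.049,3.1950)])
E
```

```text
time: 11.9
tool_pos: [0.5041, 0.0319, 0.0522]
tool_rot: [3.142, -0.002, -3.092]
contact_force: [-0.4, -0.6, -2.1]
opening: 0.0231
time: 12.2
tool_pos: [0.5042, 0.0319, 0.0504]
tool_rot: [-3.142, -0.001, -3.091]
contact_force: [-0.2, -0.1, -1.3]
opening: 0.0229
(0.505, 0.0325, 0.049) [-0.08  0.05  0.14] [-0.   -0.07 -0.19]
```

```bash
python3 -m creep '[[[0,0,0.1,0,0,0,-1],[0,0,0.1,0,0,0,-1]]]'
python3 -m creep '[[[0,0,0.1,0,0,0,-1],[0,0,0.1,0,0,0,-1]]]'
```

```text
time: 12.4
tool_pos: [0.5042, 0.032, 0.0494]
tool_rot: [-3.142, -0.001, -3.091]
contact_force: [-0.6, 0.0, -2.0]
opening: 0.0234
time: 12.6
tool_pos: [0.5047, 0.0319, 0.049]
tool_rot: [-3.141, 0.0, -3.091]
contact_force: [-0.9, -0.4, 3.6]
opening: 0.0231
```

```bash
python3 -m creep '[[[0,0,-0.15,0,0,0,-1],[-1,0,-0.15,0,0,0,-1],[-2,0,-0.15,0,0,0,-1],[-3,0,-0.15,0,0,0,-1],[-3.5,0,-0.15,0,0,0,-1],[-3.5,0,-0.15,0,0,0,-1]]]' 35
python3 - <<'E'
from h import *
import cv2
o=robot.observe(); print(o["tool_pos"],o["contact_force"],o["tool_rot"])
im=robot.read_camera("scene");cv2.imwrite("pics/s7.png",cv2.resize(im[120:260,230:370,::-1],None,fx=4.2,fy=4.2,interpolation=cv2.INTER_CUBIC))
im=robot.read_camera("wrist");  cv2.imwrite("pics/w7.png",im[:,:,::-1])
E
```

```text
time: 13.2
tool_pos: [0.5405, 0.0337, 0.0502]
tool_rot: [-3.141, 0.0, -3.091]
contact_force: [-0.9, 1.2, -2.3]
opening: 0.0231
[0.54045696 0.03366672 0.05023132] [-0.90005162  1.18680131 -2.34758568] [-3.14129456e+00  3.31472528e-04 -3.09119869e+00]
```

View pics/s7.png

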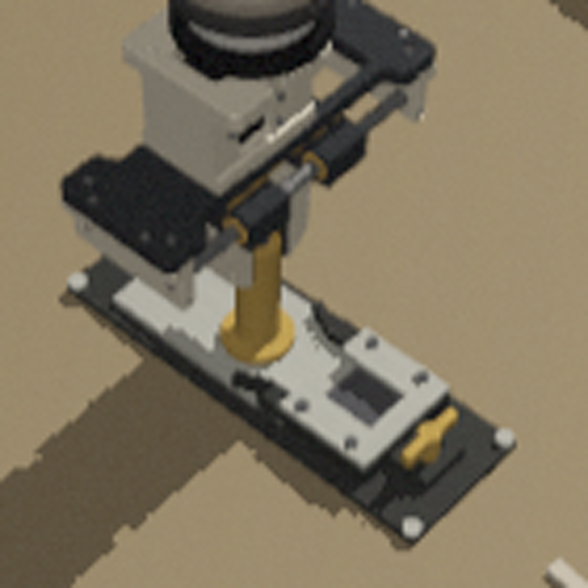

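View pics/w7.png

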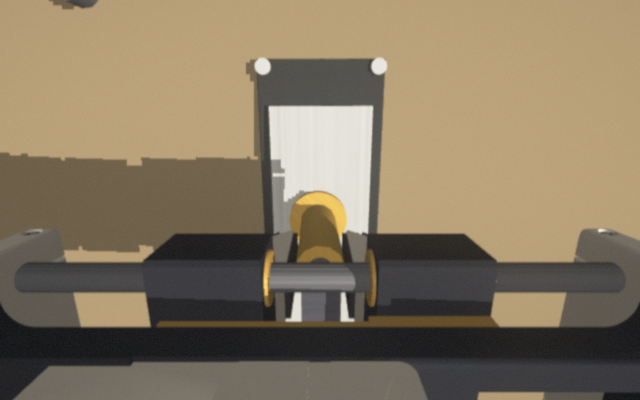

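Run:
```python
from h import *
import cv2
a=cv2.imread("pics/w7.png")
cv2.imwrite("pics/w7z.png",cv2.resize(a[50:240,255:390],None,fx=5,fy=3.1,interpolation=cv2.INTER_CUBIC))
g=cv2.cvtColor(a,cv2.COLOR_BGR2GRAY).astype(float)
def cross(row,lo,hi,th=130):
    r=g[row-1:row+2].mean(0); out=[]
    for c in range(lo,hi):
        if (r[c]-th)*(r[c+1]-th)<0: out.append(round(c+(th-r[c])/(r[c+1]-r[c]),1))
    return out
for row in (110,120,130,140,150,185,200,215,222): print(row,cross(row,262,385))
p=robot.camera_params("wrist"); 
for row in(110,130,150):
  c=cross(row,262,385)
  if len(c)>1: print(row,ray("",(c[0],row),.012,p),ray("",(c[-1],row),.012,p))
hsv=cv2.cvtColor(a,cv2.COLOR_BGR2HSV); m=(hsv[...,1]>140)&(hsv[...,2]>120)
for row in(205,212,218,222): 
  xs=np.where(m[row,280:360])[0]+280; print(row,xs.min(),xs.max())
```

```text
110 [np.float64(267.9), np.float64(372.9), np.float64(382.4)]
120 [np.float64(268.4), np.float64(372.6), np.float64(382.2)]
130 [np.float64(268.8), np.float64(372.1), np.float64(381.5)]
140 [np.float64(269.2), np.float64(371.8), np.float64(381.2)]
150 [np.float64(269.7), np.float64(371.4), np.float64(380.6)]
185 [np.float64(272.4), np.float64(369.9), np.float64(379.0)]
200 [np.float64(273.0), np.float64(369.3), np.float64(378.2)]
215 [np.float64(273.8), np.float64(289.5), np.float64(331.3), np.float64(368.8), np.float64(377.4)]
222 [np.float64(273.9), np.float64(289.3), np.float64(333.1), np.float64(368.4), np.float64(377.2)]
110 [ 0.46815009 -0.00268466  0.012     ] [0.46447889 0.07175499 0.012     ]
130 [ 0.48086502 -0.00198714  0.012     ] [0.47719667 0.07242921 0.012     ]
150 [ 0.49398432 -0.00126744  0.012     ] [0.4903189  0.07312487 0.012     ]
205 295 341
212 292 343
218 291 344
222 291 344
```

View pics/w7z.png

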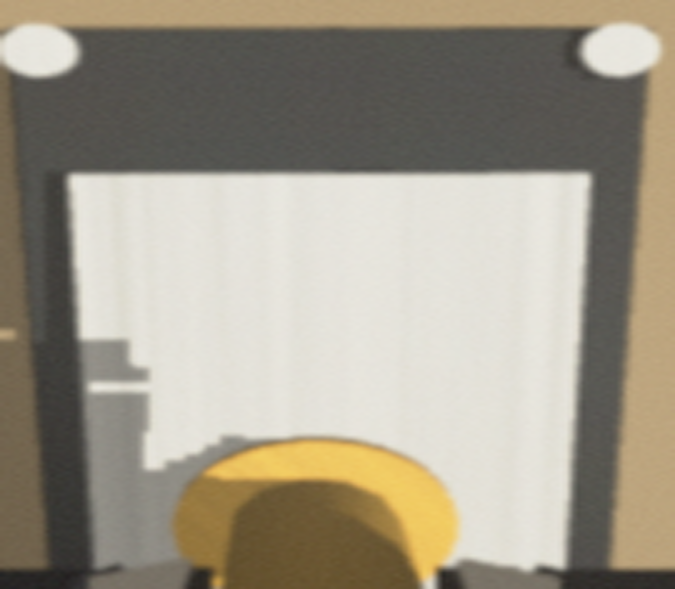

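Run:
```python
from h import *
for f in("w1.npy","w2.npy","w6.npy"):
    p=np.load(f,allow_pickle=True).item(); print(f,-np.array(p["R"]).T@p["t"], p["camera_matrix"][:2].ravel())
p=robot.camera_params("wrist"); o=robot.observe(); print(-np.array(p["R"]).T@p["t"],o["tool_pos"],p["camera_matrix"][:2].ravel())
```

```text
w1.npy [ 0.37704987 -0.00792941  0.39965049] [321.65136576   0.         319.38658454   0.         321.65136576
 199.928094  ]
w2.npy [ 0.37997423 -0.25173773  0.39960162] [321.65136576   0.         319.38658454   0.         321.65136576
 199.928094  ]
w6.npy [0.43496445 0.03024733 0.27989297] [321.65136576   0.         319.38658454   0.         321.65136576
 199.928094  ]
[0.46918703 0.03083379 0.22937799] [0.53931286 0.03371673 0.05018778] [321.65136576   0.         319.38658454   0.         321.65136576
 199.928094  ]
```

Run:
```python
from h import *
p=robot.camera_params("wrist")
M=[]
for row,l,r in [(110,267.9,372.9),(130,268.8,372.1),(150,269.7,371.4),(185,272.4,369.9),(200,273,369.3),(222,273.9,368.4)]:
    a,b=ray("",(l,row),.012,p),ray("",(r,row),.012,p); M.append((a+b)/2); print((a+b)/2,np.linalg.norm(a-b))
M=np.array(M); k=np.polyfit(M[:,0],M[:,1],1); print(k)
f=(ray("",(289.5,220),.018,p)+ray("",(346,220),.018,p))/2; print(f,np.polyval(k,f[0]),np.polyval(k,.5393))
print(robot.observe()["tool_pos"])
```

```text
[0.46646681 0.03144668 0.012     ] 0.0683456441293754
[0.47918385 0.03211722 0.012     ] 0.06829155083486908
[0.49230367 0.03284264 0.012     ] 0.06830290661945518
[0.51628165 0.0344624  0.012     ] 0.0673565735589162
[0.5269922  0.03500572 0.012     ] 0.06735381820044466
[0.54319118 0.03582745 0.012     ] 0.06732115522830956
[0.05864523 0.00405572]
[0.53980801 0.03326602 0.018     ] 0.03571288743127809 0.03568309518339059
[0.53931286 0.03371673 0.05018778]
```

The floor mid-line is about 1.5 mm to the +y side of the flange centre, so I'll shift and enter the lead-in slowly.

```bash
python3 -m creep '[[[0,0.15,0,0,0,0,-1],[-0.4,0.15,0,0,0,0,-1],[-0.8,0.15,0,0,0,0,-1],[-1.2,0.15,0,0,0,0,-1],[-1.5,0.15,0,0,0,0,-1],[-1.5,0.15,0,0,0,0,-1]]]' 35; python3 -m creep '[[[-0.4,0,0,0,0,0,-1],[-0.8,0,0,0,0,0,-1],[-1,0,0,0,0,0,-1],[-1,0,0,0,0,0,-1]]]'
```

```text
time: 13.9
tool_pos: [0.5548, 0.0359, 0.0502]
tool_rot: [-3.141, -0.0, -3.091]
contact_force: [0.2, 0.3, -1.7]
opening: 0.023
time: 14.3
tool_pos: [0.5651, 0.0364, 0.0501]
tool_rot: [-3.141, -0.0, -3.091]
contact_force: [0.2, 0.3, -1.5]
opening: 0.0231
```

```bash
python3 -m creep '[[[-0.3,0,0,0,0,0,-1],[-0.6,0,0,0,0,0,-1],[-0.9,0,0,0,0,0,-1],[-1,0,0,0,0,0,-1]]]' 35; python3 -m creep '[[[-0.3,0,0,0,0,0,-1],[-0.6,0,0,0,0,0,-1],[-0.9,0,0,0,0,0,-1],[-1,0,0,0,0,0,-1]]]'
python3 - <<'E'
from h import *
import cv2
o=robot.observe(); print(o["tool_pos"],o["contact_force"],o["torque"])
im=robot.read_camera("scene");cv2.imwrite("pics/s8.png",cv2.resize(im[120:260,230:370,::-1],None,fx=4.2,fy=4.2,interpolation=cv2.INTER_CUBIC))
E
```

```text
time: 14.7
tool_pos: [0.5755, 0.0369, 0.0502]
tool_rot: [-3.141, 0.0, -3.091]
contact_force: [-0.3, -0.5, -2.0]
opening: 0.0229
time: 15.1
tool_pos: [0.5859, 0.0374, 0.0502]
tool_rot: [-3.141, 0.001, -3.091]
contact_force: [0.2, 1.0, -2.9]
opening: 0.0232
[0.58591658 0.03743432 0.05015391] [ 0.17409609  0.96845367 -2.90142932] [0.05111504 0.00552389 0.02283946]
```

View pics/s8.png

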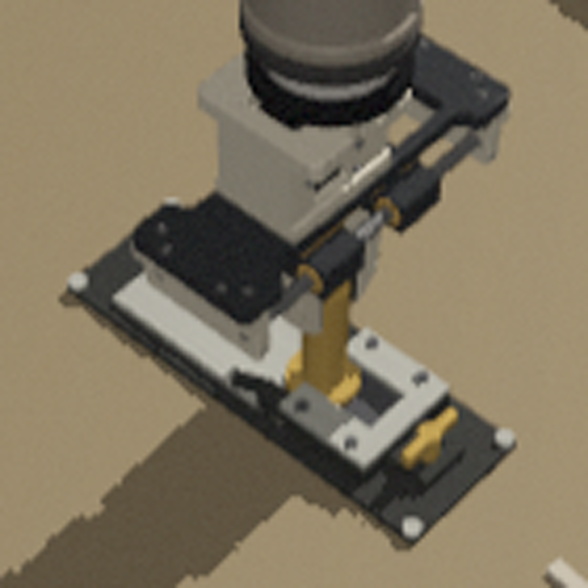

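```bash
python3 -m creep '[[[-0.3,0,0,0,0,0,-1],[-0.6,0,0,0,0,0,-1],[-0.9,0,0,0,0,0,-1],[-1,0,0,0,0,0,-1]]]' 35; python3 -m creep '[[[-0.2,0,0,0,0,0,-1],[-0.4,0,0,0,0,0,-1],[-0.6,0,0,0,0,0,-1],[-0.7,0,0,0,0,0,-1]]]'; python3 -m creep '[[[-0.1,0,0,0,0,0,-1],[-0.2,0,0,0,0,0,-1],[-0.3,0,0,0,0,0,-1],[-0.4,0,0,0,0,0,-1]]]'
```

```text
time: 15.55
tool_pos: [0.5963, 0.0379, 0.0501]
tool_rot: [-3.141, 0.001, -3.091]
contact_force: [-0.4, 0.0, -2.1]
opening: 0.0232
time: 15.95
tool_pos: [0.6035, 0.0383, 0.0502]
tool_rot: [-3.141, 0.001, -3.091]
contact_force: [-0.1, 0.4, -2.9]
opening: 0.0228
time: 16.35
tool_pos: [0.6075, 0.0385, 0.0502]
tool_rot: [-3.141, 0.001, -3.091]
contact_force: [0.3, -0.3, -2.1]
opening: 0.0232
```

Expected end is about 0.615. Smaller steps from here.

```bash
python3 -m creep '[[[-0.1,0,0,0,0,0,-1],[-0.2,0,0,0,0,0,-1],[-0.3,0,0,0,0,0,-1]]]' 35; python3 -m creep '[[[-0.1,0,0,0,0,0,-1],[-0.2,0,0,0,0,0,-1]]]';  python3 -m creep '[[[-0.1,0,0,0,0,0,-1],[-0.1,0,0,0,0,0,-1]]]'
```

```text
time: 16.65
tool_pos: [0.6106, 0.0386, 0.0502]
tool_rot: [-3.141, 0.001, -3.091]
contact_force: [-0.7, 0.9, -2.0]
opening: 0.023
time: 16.85
tool_pos: [0.6127, 0.0387, 0.0502]
tool_rot: [-3.141, 0.001, -3.091]
contact_force: [-0.7, -0.6, -1.9]
opening: 0.0231
time: 17.05
tool_pos: [0.6139, 0.0388, 0.0501]
tool_rot: [-3.141, 0.001, -3.091]
contact_force: [0.8, 0.5, -2.3]
opening: 0.0231
```

```bash
python3 -m creep '[[[-0.1,0,0,0,0,0,-1],[-0.1,0,0,0,0,0,-1]]]' 35; python3 -m creep '[[[-0.1,0,0,0,0,0,-1],[-0.1,0,0,0,0,0,-1]]]'
```

```text
time: 17.25
tool_pos: [0.615, 0.0388, 0.0502]
tool_rot: [-3.141, 0.001, -3.091]
contact_force: [0.9, -0.5, -2.4]
opening: 0.0232
time: 17.45
tool_pos: [0.6158, 0.0389, 0.0501]
tool_rot: [-3.141, 0.0, -3.091]
contact_force: [-0.9, -0.1, -0.5]
opening: 0.0233
```

```bash
python3 -m creep '[[[-0.05,0,0,0,0,0,-1],[-0.05,0,0,0,0,0,-1]]]'; python3 -m creep '[[[-0.05,0,0,0,0,0,-1],[-0.05,0,0,0,0,0,-1]]]'
```

```text
time: 17.65
tool_pos: [0.616, 0.0389, 0.0501]
tool_rot: [-3.141, -0.0, -3.091]
contact_force: [-1.6, -0.3, -1.8]
opening: 0.023
time: 17.85
tool_pos: [0.6164, 0.039, 0.05]
tool_rot: [-3.141, -0.001, -3.091]
contact_force: [-2.0, -0.6, -1.4]
opening: 0.0228
```

```bash
python3 -m creep '[[[-0.06,0,0,0,0,0,-1],[-0.06,0,0,0,0,0,-1]]]'; python3 -m creep '[[[-0.08,0,0,0,0,0,-1],[-0.08,0,0,0,0,0,-1]]]'
```

```text
time: 18.05
tool_pos: [0.6167, 0.039, 0.05]
tool_rot: [-3.141, -0.001, -3.091]
contact_force: [-2.3, -0.6, -0.4]
opening: 0.0226
time: 18.25
tool_pos: [0.6173, 0.039, 0.05]
tool_rot: [-3.141, -0.002, -3.091]
contact_force: [-4.5, -1.0, 0.2]
opening: 0.0233
```

```bash
python3 -m creep '[[[-0.08,0,0,0,0,0,-1],[-0.08,0,0,0,0,0,-1]]]'
python3 - <<'E'
from h import *
import cv2
o=robot.observe(); print(o["tool_pos"],o["contact_force"],o["torque"])
im=robot.read_camera("scene");cv2.imwrite("pics/s9.png",cv2.resize(im[120:260,240:380,::-1],None,fx=4.2,fy=4.2,interpolation=cv2.INTER_CUBIC))
E
```

```text
time: 18.45
tool_pos: [0.6178, 0.039, 0.0499]
tool_rot: [-3.141, -0.003, -3.091]
contact_force: [-3.1, -0.4, 1.3]
opening: 0.0228
[0.61775687 0.03904269 0.04988338] [-3.08575705 -0.35428458  1.3393155 ] [-0.01551669  0.92369335 -0.01331904]
```

View pics/s9.png

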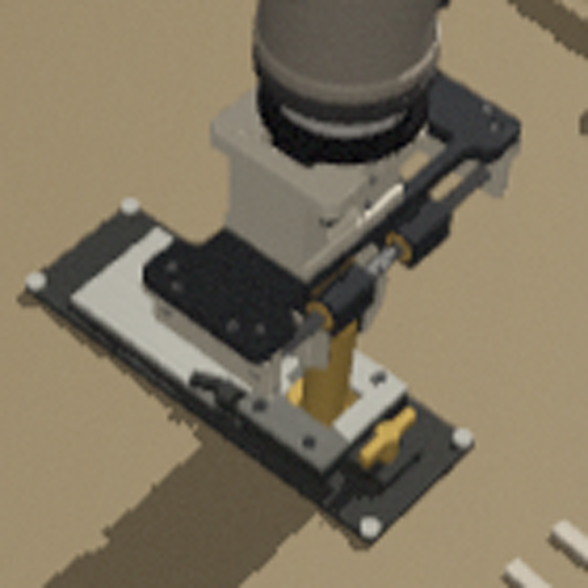

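```bash
python3 -m creep '[[[0.12,0,0,0,0,0,-1],[0.25,0,0,0,0,0,-1],[0.25,0,0,0,0,0,-1]]]'
python3 - <<'E'
from h import *
o=robot.observe(); print(o["tool_pos"],o["contact_force"],o["torque"])
rows([(.6153,.0389,.0488,3.192)])
E
```

```text
time: 18.8
tool_pos: [0.6158, 0.0389, 0.0499]
tool_rot: [-3.141, -0.001, -3.091]
contact_force: [0.6, -0.1, -2.3]
opening: 0.0228
[0.61575978 0.03892773 0.04990524] [ 0.55176164 -0.05835507 -2.31089484] [0.03968571 0.1559374  0.00232665]
(0.6153, 0.0389, 0.0488) [ 0.05 -0.    0.11] [-0.01 -0.07  0.  ]
```

```bash
python3 -m creep '[[[0,0,0.1,0,0,0,-1],[0,0,0.15,0,0,0,-1],[0,0,0.15,0,0,0,-1]]]' 45; python3 -m creep '[[[0,0,0.1,0,0,0,-1],[0,0,0.1,0,0,0,-1]]]';  python3 -m creep '[[[0,0,0.1,0,0,0,-1],[0,0,0.1,0,0,0,-1]]]'
```

```text
time: 19.1
tool_pos: [0.6161, 0.0389, 0.0488]
tool_rot: [-3.141, -0.0, -3.091]
contact_force: [-1.6, -0.6, 0.2]
opening: 0.0226
time: 19.3
tool_pos: [0.6163, 0.0389, 0.0483]
tool_rot: [-3.141, 0.0, -3.091]
contact_force: [-3.6, -0.2, 4.7]
opening: 0.0228
time: 19.5
tool_pos: [0.6163, 0.0389, 0.0475]
tool_rot: [-3.141, 0.001, -3.091]
contact_force: [-3.0, -0.7, 4.7]
opening: 0.0228
```

```bash
python3 -m creep '[[[0.03,0,0.1,0,0,0,-1],[0.03,0,0.15,0,0,0,-1],[0.03,0,0.15,0,0,0,-1]]]'; python3 -m creep '[[[0.02,0,0.1,0,0,0,-1],[0.02,0,0.1,0,0,0,-1]]]';  python3 -m creep '[[[0,0,0.1,0,0,0,-1],[0,0,0.1,0,0,0,-1]]]'
```

```text
time: 19.8
tool_pos: [0.6161, 0.0389, 0.0459]
tool_rot: [-3.141, 0.001, -3.091]
contact_force: [-3.6, 1.0, 3.5]
opening: 0.0228
time: 20.0
tool_pos: [0.6159, 0.0389, 0.0447]
tool_rot: [-3.141, 0.001, -3.091]
contact_force: [-1.6, -0.1, 4.2]
opening: 0.0234
time: 20.2
tool_pos: [0.6162, 0.0388, 0.044]
tool_rot: [-3.141, 0.001, -3.091]
contact_force: [-2.2, -0.5, 5.4]
opening: 0.0228
```

```bash
python3 -m creep '[[[0.02,0,0.1,0,0,0,-1],[0.02,0,0.1,0,0,0,-1]]]';  python3 -m creep '[[[0,0,0.1,0,0,0,-1],[0,0,0.1,0,0,0,-1]]]'
```

```text
time: 20.4
tool_pos: [0.6164, 0.0388, 0.0439]
tool_rot: [-3.141, 0.003, -3.091]
contact_force: [-3.8, -0.8, 10.1]
opening: 0.0228
time: 20.6
tool_pos: [0.6167, 0.0388, 0.0439]
tool_rot: [-3.141, 0.003, -3.091]
contact_force: [-4.3, 0.4, 10.5]
opening: 0.0231
```

```bash
python3 -m creep '[[[0.04,0,0.13,0,0,0,-1],[0.04,0,0.13,0,0,0,-1]]]';  python3 -m creep '[[[0.05,0,-0.05,0,0,0,-1],[0.08,0,-0.05,0,0,0,-1],[0.08,0,-0.05,0,0,0,-1]]]'
python3 - <<'E'
from h import *
o=robot.observe(); print(o["tool_pos"],o["contact_force"],o["torque"])
E
```

```text
time: 20.8
tool_pos: [0.6166, 0.0388, 0.0439]
tool_rot: [-3.141, 0.005, -3.091]
contact_force: [-4.6, -0.4, 11.9]
opening: 0.0229
time: 21.1
tool_pos: [0.6158, 0.0388, 0.0442]
tool_rot: [-3.141, 0.005, -3.091]
contact_force: [-1.8, 0.2, 2.6]
opening: 0.023
[0.61582276 0.03881899 0.04417367] [-1.82266522  0.16631566  2.63395342] [0.15733016 0.42114759 0.03393924]
```

```bash
python3 -m creep '[[[0,0,0,0,0,0,0.3],[0,0,0,0,0,0,0.3],[0,0,0,0,0,0,0.3],[0,0,0,0,0,0,0.3],[0,0,0,0,0,0,0.3],[0,0,0,0,0,0,0.3],[0,0,0,0,0,0,0.3],[0,0,0,0,0,0,0.3]]]'
python3 - <<'E'
from h import *
import cv2
o=robot.observe(); print(o["tool_pos"],o["contact_force"],o["torque"])
im=robot.read_camera("scene");cv2.imwrite("pics/s10.png",cv2.resize(im[120:260,240:380,::-1],None,fx=4.2,fy=4.2,interpolation=cv2.INTER_CUBIC))
im=robot.read_camera("wrist");cv2.imwrite("pics/w10.png",im[:,:,::-1])
E
```

```text
time: 21.9
tool_pos: [0.6159, 0.0388, 0.0442]
tool_rot: [-3.141, 0.005, -3.091]
contact_force: [0.9, 0.4, -0.0]
opening: 0.0594
[0.61585603 0.03880595 0.04418451] [ 0.88556501  0.3992149  -0.00109543] [0.03604405 0.02094887 0.04316583]
```

View pics/s10.png

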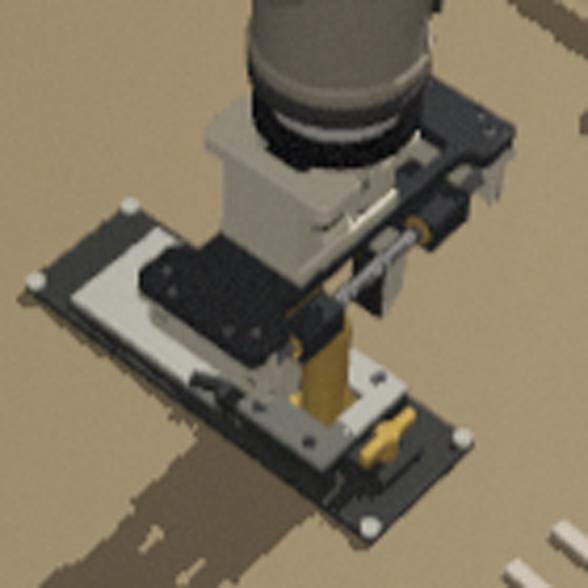

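View pics/w10.png

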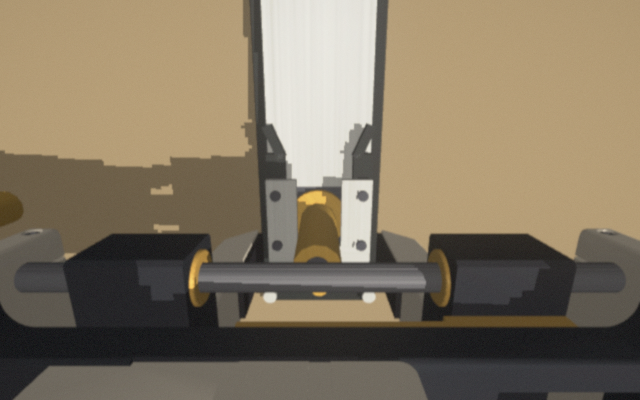

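Released, with the barrel standing in the slot (rim at about (318,262)) and no contact force. Retreating straight up, then looking.

```bash
python3 -m creep '[[[0,0,0,0,0,0,0.8],[0,0,-1,0,0,0,0.8],[0,0,-2.5,0,0,0,0.8],[0,0,-5,0,0,0,0.8],[0,0,-8,0,0,0,0.8],[0,0,-11,0,0,0,0.8],[0,0,-14,0,0,0,0.8],[0,0,-14,0,0,0,0.8]]]'
python3 -m creep '[[[4,3,-3,0,0,0,0.8],[8,6,-3,0,0,0,0.8],[12,9,-3,0,0,0,0.8],[15,13,-3,0,0,0,0.8],[15,17,-3,0,0,0,0.8],[15,20,-3,0,0,0,0.8],[15,20,-3,0,0,0,0.8],[15,20,-3,0,0,0,0.8]]]'
python3 - <<'E'
from h import *
import cv2
im=robot.read_camera("scene");cv2.imwrite("pics/s11.png",im[:,:,::-1]);cv2.imwrite("pics/s11z.png",cv2.resize(im[150:260,230:360,::-1],None,fx=5.4,fy=5.4,interpolation=cv2.INTER_CUBIC))
im=robot.read_camera("top");cv2.imwrite("pics/t11.png",im[:,:,::-1]);cv2.imwrite("pics/t11z.png",cv2.resize(im[145:280,300:380,::-1],None,fx=4.4,fy=4.4,interpolation=cv2.INTER_CUBIC))
print(robot.observe()["tool_pos"])
E
```

```text
time: 22.8
tool_pos: [0.6176, 0.0388, 0.1901]
tool_rot: [-3.14, 0.015, -3.091]
contact_force: [1.0, 0.3, 0.6]
opening: 0.0824
time: 23.6
tool_pos: [0.4569, 0.2312, 0.2173]
tool_rot: [-3.139, 0.014, -3.089]
contact_force: [0.1, -0.3, -0.4]
opening: 0.0825
[0.4573164  0.23008267 0.21729078]
```

View pics/s11z.png

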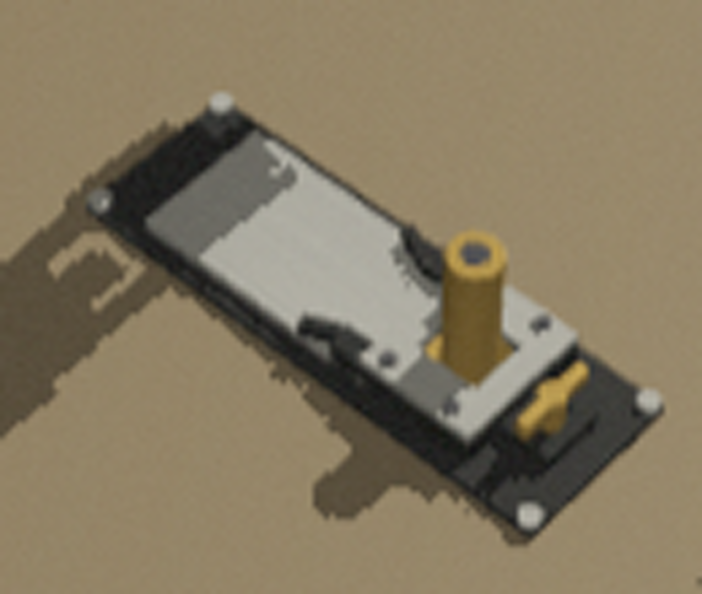

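View pics/t11z.png

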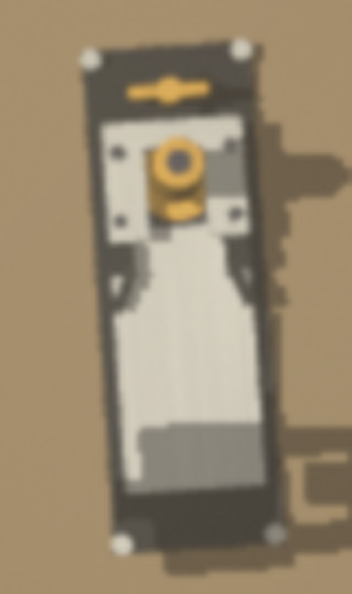

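View pics/s11.png

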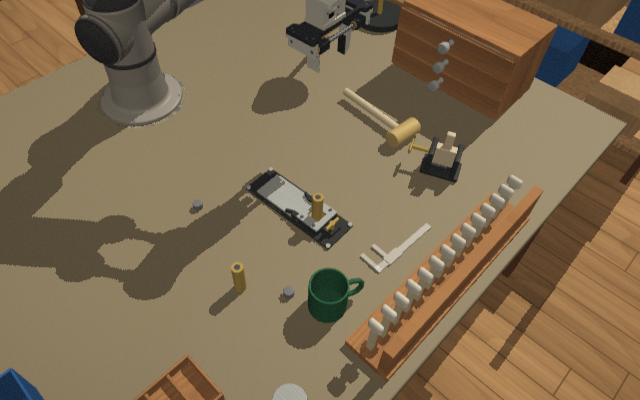

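Run:
```python
from h import *
a=((474.5)/5.4-.5+230,(254.5)/5.4-.5+150); b=(178.5/4.4-.5+300,163.5/4.4-.5+145)
for z in(.080,.0852,.0897): print(z,ray("scene",a,z).round(4),ray("top",b,z).round(4))
```

```text
0.08 [0.6136 0.0428 0.08  ] [0.6156 0.0371 0.08  ]
0.0852 [0.6164 0.0396 0.0852] [0.615  0.0373 0.0852]
0.0897 [0.6188 0.0369 0.0897] [0.6144 0.0374 0.0897]
```

Run:
```python
from cell import robot
print(robot.observe()["time"],robot.hand_in())
```

```text
the job is handed in; nothing more can be done
23.7 None
```

The flanged barrel is in the holding shoe, pressed down on its seat and standing free. I handed the job in at 23.7 s.

- **Sliding in:** I set the flange down on the shoe's floor, lifted it about 1 mm and slid it under the plate. It met the end wall at x ≈ 0.6155 m, where the cameras put it (about 0.615 m). The sideways push peaked at about 4.6 N.
- **Pressing down:** The pad moved about 4.6 mm and then stopped firmly. The downward push read at most about 12 N, or about 14 N with the barrel's own weight. Both pushes are well under the 30 N limit.
- **Last checks:** After release there was no contact force. The pictures show the barrel upright in the slot with the gripper clear, and the bystanders look unmoved in the last scene picture. The rim height is close to the 85 mm expected when fully home, though the scene and top cameras disagree by about 2 mm in y. The force readings and the pad's travel are the stronger evidence that it is seated.

Two things did not go as expected:

- **First grasp:** It closed just above the barrel's top without moving it, because the fingertips looked about 30 mm shorter than stated. I went about 20 mm lower and gripped it there.
- **Tilt at the wall:** The barrel seemed to tilt slightly in the grip while pushed against the end, so I backed off about 2 mm before pressing it down.

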